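# Balance an unevenly loaded cassette and dock it under the reader head

## Task

The sealed blue cassette is loaded unevenly, and nothing outside shows which end is heavy: find, by trial lifts of no more than 5 cm, the one orange lifting ball from which it hangs level (within 10 degrees). Gripping that single ball, raise the cassette at least 10 cm clear of the bench, hanging level, then set it down gently in the seat of the reader bay, under the overhanging head, flat inside the rim with its handle toward the back of the bay, and let go. Do not grip two balls at once, never raise it higher than the trial lift while it hangs out of level, and leave the things standing around where they are.

Things in the scene. Friction and masses are not known exactly. Their poses are not given: they have to be found in the camera images.
- cassette: Sealed blue box, 96 (x) x 200 (y) x 46 mm high, about 0.9 kg, loose. Origin: centre of its underside; y along its length, x to its back, z up. Handle plate and a row of five orange balls above it (see handle, ball_3). Its balance point lies within 63 mm of the middle along y, differs from run to run and cannot be seen; the centre of mass is about 0.12 m lower than the balls.
- ball_1: Smooth orange lifting ball 1 of 5, 22 mm diameter, fixed on the cassette; origin at its centre, x=0, y=+56, z=150 mm in the cassette's frame.
- ball_2: Smooth orange lifting ball 2 of 5, 22 mm diameter, fixed on the cassette; origin at its centre, x=0, y=+28, z=150 mm in the cassette's frame.
- ball_3: Middle one of the five orange balls (22 mm, 28 mm apart), at x=0, y=0, z=150 mm on the cassette. A ball pinched between the pads (35 N holds well) is a nearly free pivot about their closing line: the cassette's heavy end sinks, by 1 degree for each 2 mm that the balance point lies beside the ball. The nearest ball leaves up to 8 degrees.
- ball_4: Smooth orange lifting ball 4 of 5, 22 mm diameter, fixed on the cassette; origin at its centre, x=0, y=-28, z=150 mm in the cassette's frame.
- ball_5: Smooth orange lifting ball 5 of 5, 22 mm diameter, fixed on the cassette; origin at its centre, x=0, y=-56, z=150 mm in the cassette's frame.
- reader_bay: Fixed bay with a white back panel and overhanging head. Origin: underside of its base plate below the seat's centre, on the bench; x to its back, y along its width, z up. Base plate 12 mm thick, 262 mm wide. Seat 120 (x) x 230 mm (y) inside a black rim 8 mm high. A seated cassette lies with its origin 12 mm above the bay's, axes parallel.
- bottle: Loose bystander: clear screw-cap laboratory bottle with blue cap, 70 mm diameter, 161 mm tall; origin at the centre of its underside.
- tip_box: Loose bystander: yellow pipette-tip box with clear lid, 123 by 104 by 58 mm; origin at the centre of its underside.
- dropper: Loose bystander: brown dropper bottle with red bulb, 36 mm diameter, 113 mm tall; origin at the centre of its underside.
- handle (a point): Bend of the 6 mm aluminium handle plate (128 mm long in y), at x=+24, y=0, z=104 mm on the cassette. The plate rises upright from the box to this line, then leans 28 degrees to the front (-x); the balls sit along its upper edge, which ends 6 mm short of their centres. Grip with the tool leaning back like the plate, one finger in front of the row and one behind.
- head_edge (a point): Middle of the lower front edge of the bay's overhanging white head: x=+30, y=0, z=305 mm on the bay. The head is 36 mm thick and 262 mm wide and reaches back to the panel (x=+105 mm). Below it front and sides are open. An upright gripper does not fit over the seat: the tool must lean back toward the front (-x) by 25 to 40 degrees.

How it is judged:
By the outcome, as a careful person would: the job done as asked, in the order asked, and still so for the second after the job is handed in, with the robot touching nothing.
It also fails if it takes over 58 s, if anything falls off the work surface, if the arm or the gripper's body presses on something with over 40 N, if the wrist force passes 120 N, or if a joint passes its speed limit or range.

## Robot

A 6-joint arm with a two-finger parallel gripper is mounted at the origin on a cart in front of the work surface, level with it; the furniture and walls round the work are solid. World frame = base frame: x ahead of the robot, y to its left, z up, the work surface at z = 0. Lengths are in m, angles in rad, forces in N, time in s.
With the tool pointing down it reaches from about 0.3 to 0.875 m from the base axis. Payload 6.4 kg.
Tool frame: the origin (TCP) lies at the very end of the fingers, on their centre line; the grasp point (between the pads) lies 19 mm behind it; z points along the fingers, y is the line along which they close (so a half turn about z gives the same grasp; the last joint's range is limited). The gripper opens to 88 mm and grips with 3 to 60 N. Pads are 18 mm wide; open, the fingers measure 123 mm over their backs; the gripper's body (75 mm by 187 mm) begins 45 mm behind the grasp point.
Start: joints at [1.1, 0.181, 1.607, -0, 1.354, -0.206], TCP at [0.15, 0.555, 0.239] pointing down, gripper open.
Joint ranges: [-2.99, 2.99], [-0.89, 2.07], [0.3, 2.58], [-1.14, 4.28], [0, 2.63], [-3.12, 3.12]. Speed limits (rad/s): [2.57, 2.57, 3.01, 3.14, 3.14, 3.14].

## Interface

Orientations are given as a rotation vector (axis times angle).
In Python, from plant import ctrl, camrig, readout gives the robot as it stands (ctrl), with the cameras (camrig) and the readings (readout).
- The arm moves only by the shell command python3 jog.py 'ROWS' [FORCE]. ROWS is a JSON list of rows, 1 to 8 of them, each of 7 numbers: the finger opening in m, then dx, dy, dz in m, then a rotation vector rx, ry, rz in rad; each row is the pose to reach, as a shift and turn from the pose commanded when the command began, along the tool's axes at that moment; what a row does not reach only later rows make up. A row lasts 1/8 s, in which the tool goes at most 0.0625 m and 0.188 rad, less where a joint would pass 70% of its speed; a pose out of reach is approached as far as the arm can. The fingers move at their own pace and stop on an object; FORCE is the grip in N (left out, the last holds). Time passes only in rows, so rows that do not move let the fingers close. It prints the time, the measured TCP pose, the force, the opening and the grip force at its end.
- readout.observe(): the state, without advancing time (a new reading comes with each control period).
- camrig.snapshot(name): name is "scene" or "top" or "wrist"; returns the picture (420x560x3 uint8, red, green, blue); there is no depth.
- camrig.calibration(name): a dict with "camera_matrix" (3x3 intrinsics, pixels), "extrinsics" (4x4, takes a point from world to camera coordinates). Camera axes: x right, y down, z forward; pixel columns grow to the right and rows downward; lengths in m; the calibration is good to about 2 mm. The wrist camera is an equidistant fisheye: a pixel r from the principal point sees the ray r / f radians off the axis. A picture is of the moment at which its call begins: read the wrist's pose just before it. calibration takes no time and is no camera call; for the wrist camera it gives the pose at the moment of the call.
- ctrl.finish_job(): hands the job in; it is judged then, once.
The state is a dict: "time_s": time; "joint_positions": joint angles; "joint_vel": joint speeds; "joint_torque": joint torques, N m; "eef_pos": TCP position; "orientation": TCP orientation; "force": force on the tool from outside, world axes, zero at the start; "wrist_torque": the same for the moment, N m; "gripper_width": finger opening in m; "grasp_force": force on a finger pad.
Only numpy, scipy, OpenCV 4.12 (cv2) and the standard library are available. Lean on these libraries where they do the work, as an engineer would, in place of code of your own. Each camera call takes 0.05 s, during which the arm holds its last target. There are 200 camera calls.

## Working session

There is one attempt and no reset: what is moved stays moved. The work goes in short steps, Python scripts to look and compute and a shell command to move; the robot and the scene stay as the last step left them, time stands still between calls to the robot, and variables do not carry over. Pictures are saved under pics/ and viewed, at most 10 in all, crops included, and the job is handed in when it is done.

```bash
ls; mkdir -p pics; python3 - <<'E'
from plant import ctrl, camrig, readout
import cv2,numpy as np
ims=[]
for n in ("scene","top"):
    im=camrig.snapshot(n); cv2.imwrite(f"pics/{n}0.png",im[:,:,::-1])
    c=camrig.calibration(n);print(n,np.round(c["camera_matrix"],1).tolist(),np.round(c["extrinsics"],3).tolist())
print(readout.observe())
E
```

```text
jog.py
pics
plant.py
scene [[535.7, 0.0, 281.4], [0.0, 535.7, 206.7], [0.0, 0.0, 1.0]] [[0.513, -0.858, -0.008, -0.472], [-0.348, -0.199, -0.916, 0.354], [0.785, 0.473, -0.401, 1.127], [0.0, 0.0, 0.0, 1.0]]
top [[515.4, 0.0, 284.0], [0.0, 515.4, 215.6], [0.0, 0.0, 1.0]] [[-0.044, -0.999, -0.003, -0.176], [-0.976, 0.043, -0.213, 0.66], [0.213, -0.007, -0.977, 1.595], [0.0, 0.0, 0.0, 1.0]]
{'time_s': 0.1, 'joint_positions': array([ 1.09967751e+00,  1.81447136e-01,  1.60789839e+00,  2.11185347e-05,
        1.35380224e+00, -2.06253009e-01]), 'joint_vel': array([-3.25936627e-05,  8.05444145e-04, -2.66426310e-03,  7.75187969e-04,
       -2.27651968e-04,  2.30781738e-03]), 'joint_torque': array([ 7.94819262e-04, -4.34825778e+01, -3.42690790e+01,  7.04147131e-02,
        3.41946306e-02, -2.19528528e-05]), 'eef_pos': array([0.15025244, 0.5545267 , 0.23791591]), 'orientation': array([-4.14771348e-01, -3.11355032e+00,  2.29283142e-03]), 'force': array([0.2801145 , 0.34225179, 0.97839284]), 'wrist_torque': array([ 0.03032523, -0.02671877,  0.00122673]), 'grasp_force': 0.0, 'gripper_width': 0.08827950506565882}
```

View pics/scene0.png

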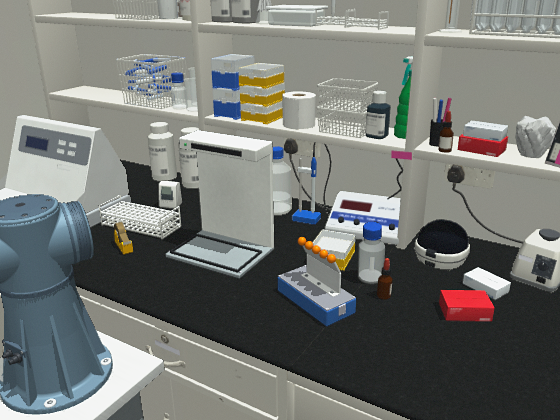

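View pics/top0.png

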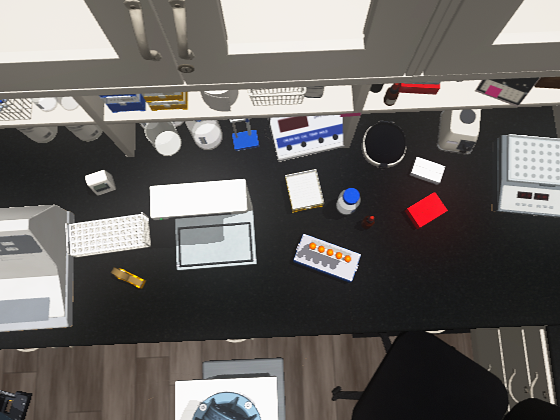

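The scene view shows five orange balls at (302..331, 241..258) on the blue box, with the bay's seat near (222,250). In the top view the balls are at (312..348, 245..258) and the seat is near (216,243). The tip box, bottle and dropper stand behind the cassette.

```bash
cat > h.py <<'E'
import cv2,numpy as np
from plant import ctrl, camrig, readout
from scipy.spatial.transform import Rotation as R
def cam(n):
    c=camrig.calibration(n);return np.array(c["camera_matrix"]),np.array(c["extrinsics"])
def ray(n,p):
    K,E=cam(n);d=E[:3,:3].T@np.linalg.inv(K)@[p[0],p[1],1.];return -E[:3,:3].T@E[:3,3],d/np.linalg.norm(d)
def onz(n,p,z):
    o,d=ray(n,p);return o+d*(z-o[2])/d[2]
def tri(ps,ns):
    A=np.zeros((3,3));b=np.zeros(3);
    for n,p in zip(ns,ps):
        o,d=ray(n,p);M=np.eye(3)-np.outer(d,d);A+=M;b+=M@o
    return np.linalg.solve(A,b)
def proj(n,X):
    K,E=cam(n);q=K@(E[:3,:3]@np.asarray(X)+E[:3,3]);return q[:2]/q[2]
def blobs(im,lo,hi,box,amin=15):
    m=cv2.inRange(cv2.cvtColor(im,cv2.COLOR_RGB2HSV),lo,hi);u0,v0,u1,v1=box
    k=np.zeros_like(m);k[v0:v1,u0:u1]=m[v0:v1,u0:u1]
    n,_,s,c=cv2.connectedComponentsWithStats(k)
    return [(tuple(np.round(c[i],2)),int(s[i,4])) for i in range(1,n) if s[i,4]>=amin],k
E
python3 - <<'E'
from h import *
T=cv2.imread("pics/top0.png")[:,:,::-1].copy();S=cv2.imread("pics/scene0.png")[:,:,::-1].copy()
bt,_=blobs(T,(5,150,120),(22,255,255),(290,225,375,285));bs,_=blobs(S,(5,150,120),(22,255,255),(285,225,345,275))
print(bt);print(bs)
for n,im,b in(("top",T,(290,225,375,285)),("scene",S,(270,225,365,330)),("top",T,(140,170,265,280))):
    c=im[b[1]:b[3],b[0]:b[2]];cv2.imwrite(f"pics/c_{n}_{b[0]}.png",cv2.resize(c[:,:,::-1],None,fx=5,fy=5,interpolation=cv2.INTER_NEAREST))
a=cv2.imread("pics/c_top_290.png");b=cv2.imread("pics/c_top_140.png")
E=np.zeros((600,800,3),np.uint8);b=cv2.resize(b,(500,440),interpolation=cv2.INTER_NEAREST);E[:440,:500]=b;a=cv2.resize(a,(300,212));E[:212,500:]=a
s=cv2.resize(cv2.imread("pics/c_scene_270.png"),(300,332));E[220:552,500:]=s
cv2.imwrite("pics/mix.png",E)
E
```

```text
[((np.float64(312.23), np.float64(245.66)), 35), ((np.float64(320.83), np.float64(248.94)), 35), ((np.float64(329.6), np.float64(251.97)), 35), ((np.float64(338.49), np.float64(255.17)), 35), ((np.float64(347.32), np.float64(258.26)), 34)]
[((np.float64(316.57), np.float64(249.31)), 284)]
```

View pics/mix.png

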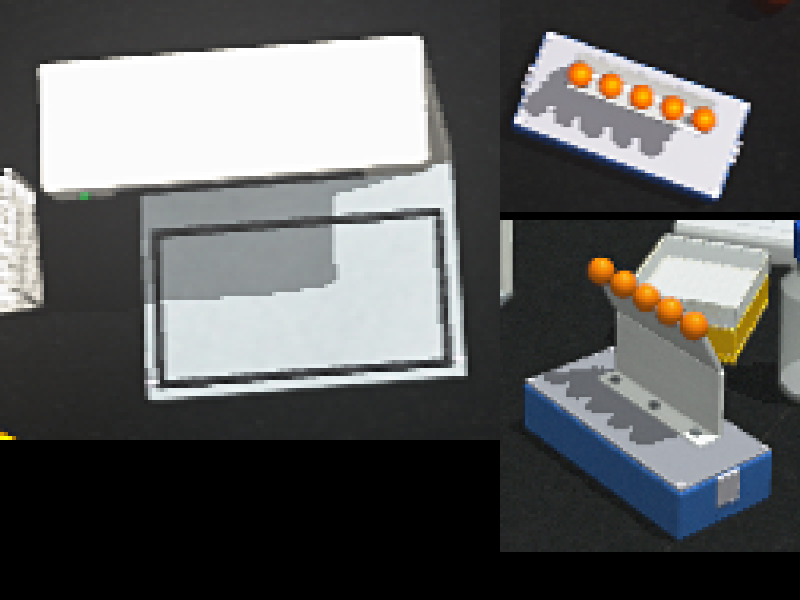

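The crop shows the cassette's plate at the side away from the robot (its back = +x) and ball 1 at the left (+y). The bay rim corners, in crop pixels, are about (155,234), (440,212), (452,363) and (162,385), and the front plate corners (147,399) and (467,375).

```bash
python3 - <<'E'
from h import *
bt=[(312.23,245.66),(320.83,248.94),(329.6,251.97),(338.49,255.17),(347.32,258.26)]
B=np.array([onz("top",p,.15) for p in bt]);print("balls",B.round(4).tolist())
d=B[0]-B[4];print("row",np.linalg.norm(d),"yaw",np.degrees(np.arctan2(-d[0],d[1])))
print("scene proj",[proj("scene",b).round(1).tolist() for b in B])
q=lambda x,y:(140+(x+.5)/4-.5,170+(y+.5)/4-.5)
C=[onz("top",q(*p),.02) for p in((155,234),(440,212),(452,363),(162,385))]
C=np.array(C);print("rim",C.round(4).tolist(),"mean",C.mean(0).round(4))
for i,j in((0,1),(3,2),(0,3),(1,2)):
    e=C[i]-C[j];print(np.linalg.norm(e).round(4),np.degrees(np.arctan2(-e[0],e[1])).round(2))
P=[onz("top",q(*p),.012) for p in((147,399),(467,375))];e=P[0]-P[1];print("plate",np.round(P,4).tolist(),np.linalg.norm(e),np.degrees(np.arctan2(-e[0],e[1])))
S=cv2.imread("pics/scene0.png")[:,:,::-1].copy()
_,k=blobs(S,(5,150,120),(22,255,255),(285,225,345,275));ys,xs=np.nonzero(k);print(xs.min(),xs.max(),ys.min(),ys.max(), xs.mean(),ys.mean())
E
cat >> h.py <<'E'
def toolR(yaw,lean=33):
    a,l=np.radians([yaw,lean]);c,s=np.cos(l),np.sin(l)
    return R.from_euler('z',a)*R.from_matrix(np.array([[0,1,0],[c,0,s],[s,0,-c]]).T)
def go(P,Q,p0=None,q0=None):
    "shift and turn from the current pose to put the grasp point at P, orientation Q"
    s=readout.observe();q=R.from_rotvec(s["orientation"]) if q0 is None else q0
    p=s["eef_pos"] if p0 is None else p0
    t=np.asarray(P)+.019*Q.as_matrix()[:,2]
    print("row",np.r_[q.inv().apply(t-p),(q.inv()*Q).as_rotvec()].round(4).tolist(),"tcp",t.round(4),"t",s["time_s"])
YC=-22.6;B3=np.array([.5154,-.3371,.15]);YV=np.array([-np.sin(np.radians(YC)),np.cos(np.radians(YC)),0])
E
python3 - <<'E'
from h import *
Q=toolR(YC);go(B3-.1*Q.as_matrix()[:,2],Q)
E
```

```text
row [-0.5421, -0.7592, 0.021, -0.4301, -0.4872, 1.6486] tcp [ 0.4747 -0.3201  0.2179] t 0.1
```

```bash
r='[0.07,-0.542,-0.759,-0.03,-0.430,-0.487,1.649]'; python3 jog.py '[[0.07,-0.542,-0.759,-0.03,-0.43,-0.487,1.649],[0.07,-0.542,-0.759,-0.03,-0.43,-0.487,1.649],[0.07,-0.542,-0.759,-0.03,-0.43,-0.487,1.649],[0.07,-0.542,-0.759,-0.03,-0.43,-0.487,1.649],[0.07,-0.542,-0.759,-0.03,-0.43,-0.487,1.649],[0.07,-0.542,-0.759,-0.03,-0.43,-0.487,1.649],[0.07,-0.542,-0.759,-0.03,-0.43,-0.487,1.649],[0.07,-0.542,-0.759,-0.03,-0.43,-0.487,1.649]]' 35
python3 - <<'E'
from h import *
Q=toolR(YC);go(B3-.1*Q.as_matrix()[:,2],Q)
E
```

```text
time_s: 1.1
eef_pos: [0.3244, 0.0851, 0.2548]
orientation: [2.021, 1.78, 0.39]
force: [0.4, 0.4, 0.3]
gripper_width: 0.0696
grasp_force: 0.0
row [-0.3766, 0.1513, 0.1531, -0.0631, -0.0753, 0.2482] tcp [ 0.4747 -0.3201  0.2179] t 1.1
```

```bash
python3 jog.py '[[0.07,-0.377,0.151,0.153,-0.063,-0.075,0.248],[0.07,-0.377,0.151,0.153,-0.063,-0.075,0.248],[0.07,-0.377,0.151,0.153,-0.063,-0.075,0.248],[0.07,-0.377,0.151,0.153,-0.063,-0.075,0.248],[0.07,-0.377,0.151,0.153,-0.063,-0.075,0.248],[0.07,-0.377,0.151,0.153,-0.063,-0.075,0.248],[0.07,-0.377,0.151,0.153,-0.063,-0.075,0.248],[0.07,-0.377,0.151,0.153,-0.063,-0.075,0.248]]'
python3 - <<'E'
from h import *
Q=toolR(YC);go(B3,Q)
S=camrig.snapshot("scene");W=camrig.snapshot("wrist")
cv2.imwrite("pics/pre.png",np.hstack([cv2.resize(S[180:340,230:390],(400,400)),cv2.resize(W,(400,300))[:300] if 0 else cv2.copyMakeBorder(cv2.resize(W,(400,300)),0,100,0,0,0)])[:,:,::-1])
E
```

```text
time_s: 2.1
eef_pos: [0.4753, -0.3217, 0.2143]
orientation: [2.194, 1.463, 0.429]
force: [-0.3, -0.2, 0.6]
gripper_width: 0.07
grasp_force: 0.0
row [0.001, 0.0018, 0.0963, -0.0079, -0.0014, -0.0003] tcp [ 0.525  -0.3411  0.1341] t 2.1
```

View pics/pre.png

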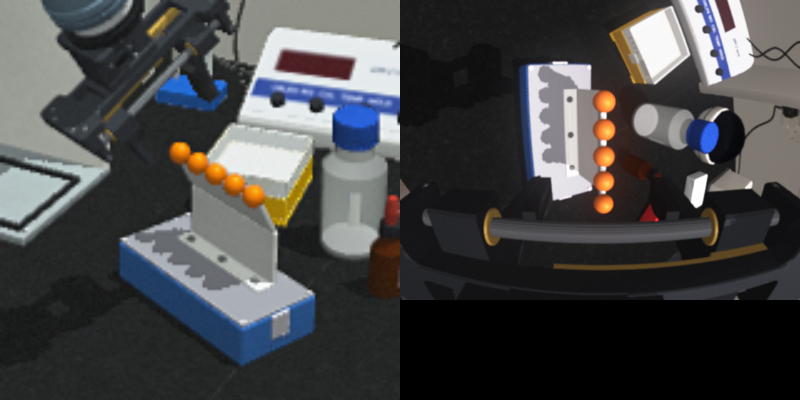

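The balls are untouched, and the open fingers straddle the row: the wrist view has the row vertical at column ~604, and ball 3 at about (604,157). I'm moving in on ball 3.

```bash
python3 jog.py '[[0.07,0.001,0.002,0.04,-0.008,-0.001,0],[0.07,0.001,0.002,0.07,-0.008,-0.001,0],[0.07,0.001,0.002,0.0965,-0.008,-0.001,0],[0.07,0.001,0.002,0.0965,-0.008,-0.001,0],[0.07,0.001,0.002,0.0965,-0.008,-0.001,0]]'
python3 - <<'E'
from h import *
Q=toolR(YC);go(B3,Q)
W=camrig.snapshot("wrist");b,_=blobs(W,(5,150,120),(22,255,255),(100,50,400,330),30);print(b)
c=camrig.calibration("wrist");K=np.array(c["camera_matrix"]);E=np.array(c["extrinsics"])
for (u,v),a in b:
    d=np.array([u-K[0,2],v-K[1,2]])/K[0,0];r=np.linalg.norm(d);k=np.r_[np.sin(r)*d/r,np.cos(r)];k=E[:3,:3].T@k;o=-E[:3,:3].T@E[:3,3]
    print((o+k*(.15-o[2])/k[2]).round(4))
cv2.imwrite("pics/w1.png",W[:,:,::-1])
E
```

```text
time_s: 2.82
eef_pos: [0.5261, -0.3375, 0.1392]
orientation: [2.178, 1.461, 0.434]
force: [-0.7, 0.6, -0.1]
gripper_width: 0.0704
grasp_force: 0.0
row [-0.0037, -0.0026, 0.0044, 0.0066, 0.0, 0.0058] tcp [ 0.525  -0.3411  0.1341] t 2.825
[((np.float64(328.07), np.float64(86.56)), 1038), ((np.float64(278.58), np.float64(172.75)), 2050), ((np.float64(278.4), np.float64(236.22)), 1788), ((np.float64(278.34), np.float64(291.14)), 1436), ((np.float64(120.39), np.float64(314.83)), 102)]
[ 0.5771 -0.2642  0.15  ]
[ 0.5387 -0.2883  0.15  ]
[ 0.5277 -0.3147  0.15  ]
[ 0.5167 -0.3412  0.15  ]
[ 0.4536 -0.3031  0.15  ]
```

```bash
sed -i 's/B3=np.array(\[.5154,-.3371/B3=np.array([.5161,-.3389/' h.py; python3 jog.py '[[0.07,-0.005,-0.002,0.004,0.006,0,0.005],[0.07,-0.005,-0.002,0.004,0.006,0,0.005]]'; python3 - <<'E'
from h import *
Q=toolR(YC);go(B3,Q);print(readout.observe()["eef_pos"])
E
```

```text
time_s: 3.12
eef_pos: [0.5244, -0.3437, 0.1337]
orientation: [2.188, 1.458, 0.431]
force: [0.2, -0.1, -0.2]
gripper_width: 0.0701
grasp_force: 0.0
row [0.0013, 0.0009, 0.0002, -0.0002, 0.0008, -0.001] tcp [ 0.5257 -0.3429  0.1341] t 3.125
[ 0.52439098 -0.3437173   0.13371513]
```

Within 1 mm, so I'm closing on ball 3.

```bash
python3 jog.py '[[0.015,0,0,0,0,0,0],[0.015,0,0,0,0,0,0],[0.015,0,0,0,0,0,0],[0.015,0,0,0,0,0,0],[0.015,0,0,0,0,0,0],[0.015,0,0,0,0,0,0]]' 35
```

```text
time_s: 3.88
eef_pos: [0.525, -0.3435, 0.1337]
orientation: [2.188, 1.458, 0.432]
force: [2.7, -0.3, 1.5]
gripper_width: 0.0192
grasp_force: 34.5
```

```bash
python3 jog.py '[[0.01,0,0.003,-0.005,0,0,0],[0.01,0,0.0065,-0.01,0,0,0],[0.01,0,0.01,-0.015,0,0,0],[0.01,0,0.013,-0.02,0,0,0],[0.01,0,0.013,-0.02,0,0,0],[0.01,0,0.013,-0.02,0,0,0],[0.01,0,0.013,-0.02,0,0,0],[0.01,0,0.013,-0.02,0,0,0]]'
python3 - <<'E'
from h import *
S=camrig.snapshot("scene");W=camrig.snapshot("wrist");cv2.imwrite("pics/s2.png",S[:,:,::-1]);cv2.imwrite("pics/w2.png",W[:,:,::-1])
cv2.imwrite("pics/l2.png",np.hstack([cv2.resize(S[180:340,230:390],(400,400)),cv2.copyMakeBorder(cv2.resize(W,(400,300)),0,100,0,0,0)])[:,:,::-1])
print(readout.observe()["wrist_torque"])
E
```

```text
time_s: 4.88
eef_pos: [0.5248, -0.3437, 0.1575]
orientation: [2.188, 1.458, 0.431]
force: [0.2, -1.4, -3.9]
gripper_width: 0.0192
grasp_force: 34.9
[-0.22808192  0.64916033 -0.13461453]
```

View pics/l2.png

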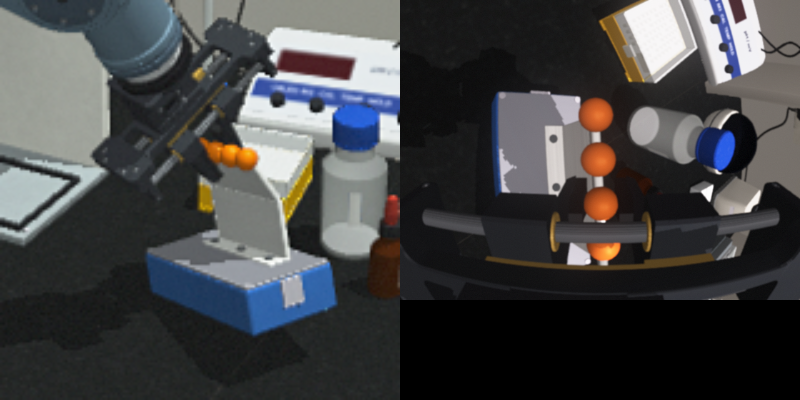

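The scene view shows the left (+y, ball 1) end sunk and still on the bench, with the right end up (blue face at (290,300) in the crop). The wrist carries only 4 N, so the balance point is far towards ball 1. I'm setting it down and sliding along the row.

```bash
python3 jog.py '[[0.01,0,-0.005,0.008,0,0,0],[0.01,0,-0.009,0.014,0,0,0],[0.01,0,-0.012,0.018,0,0,0],[0.01,0,-0.013,0.02,0,0,0],[0.01,0,-0.013,0.02,0,0,0],[0.07,0,-0.013,0.02,0,0,0],[0.07,0,-0.013,0.02,0,0,0],[0.07,0,-0.013,0.02,0,0,0]]'
cat >> h.py <<'E'
def wballs(name,z):
    W=camrig.snapshot("wrist");cv2.imwrite(name,W[:,:,::-1])
    c=camrig.calibration("wrist");K=np.array(c["camera_matrix"]);E=np.array(c["extrinsics"])
    for (u,v),a in blobs(W,(5,150,120),(22,255,255),(200,50,400,400),30)[0]:
        d=np.array([u-K[0,2],v-K[1,2]])/K[0,0];r=np.linalg.norm(d);k=np.r_[np.sin(r)*d/r,np.cos(r)];k=E[:3,:3].T@k;o=-E[:3,:3].T@E[:3,3]
        print((u,v),a,(o+k*(z-o[2])/k[2]).round(4))
E
python3 - <<'E'
from h import *
wballs("pics/w3.png",.15)
S=camrig.snapshot("top");print(blobs(S,(5,150,120),(22,255,255),(290,225,375,285))[0])
Q=toolR(YC);go(B3+.056*YV,Q)
E
```

```text
time_s: 5.98
eef_pos: [0.5244, -0.3422, 0.1321]
orientation: [2.19, 1.46, 0.432]
force: [0.2, 0.3, 0.1]
gripper_width: 0.0465
grasp_force: 0.0
(np.float64(334.89), np.float64(83.52)) 827 [ 0.5738 -0.2669  0.15  ]
(np.float64(292.53), np.float64(279.83)) 1604 [ 0.5212 -0.3382  0.15  ]
(np.float64(398.0), np.float64(337.49)) 49 [ 0.5797 -0.4559  0.15  ]
(np.float64(285.82), np.float64(344.55)) 327 [ 0.5035 -0.3718  0.15  ]
(np.float64(282.72), np.float64(365.17)) 474 [ 0.4964 -0.3842  0.15  ]
[((np.float64(326.93), np.float64(250.3)), 30), ((np.float64(345.53), np.float64(258.92)), 36), ((np.float64(354.03), np.float64(263.11)), 36), ((np.float64(362.28), np.float64(267.14)), 36)]
row [0.0559, 0.0022, -0.0009, -0.0025, -0.0012, -0.0008] tcp [ 0.5472 -0.2912  0.1341] t 6.075
```

```bash
python3 - <<'E'
from h import *
S=camrig.snapshot("scene");W=camrig.snapshot("wrist");T=camrig.snapshot("top")
cv2.imwrite("pics/top4.png",T[:,:,::-1])
cv2.imwrite("pics/l3.png",np.hstack([cv2.resize(S[180:340,230:390],(400,400)),np.vstack([cv2.resize(W,(400,300)),cv2.resize(T[220:300,280:390],(400,290))[:290]])[:400] if 0 else np.vstack([cv2.resize(W,(400,300)),cv2.resize(T[220:295,285:385],(400,300))])[:600]] if 0 else [np.vstack([cv2.resize(S[180:340,230:390],(400,400)),np.zeros((200,400,3),np.uint8)]),np.vstack([cv2.resize(W,(400,300)),cv2.resize(T[220:295,285:385],(400,300))])])[:,:,::-1])
print(readout.observe()["force"],readout.observe()["gripper_width"])
E
```

```text
[-0.61953499 -0.57310895 -0.03236714] 0.06659826126575824
```

View pics/l3.png

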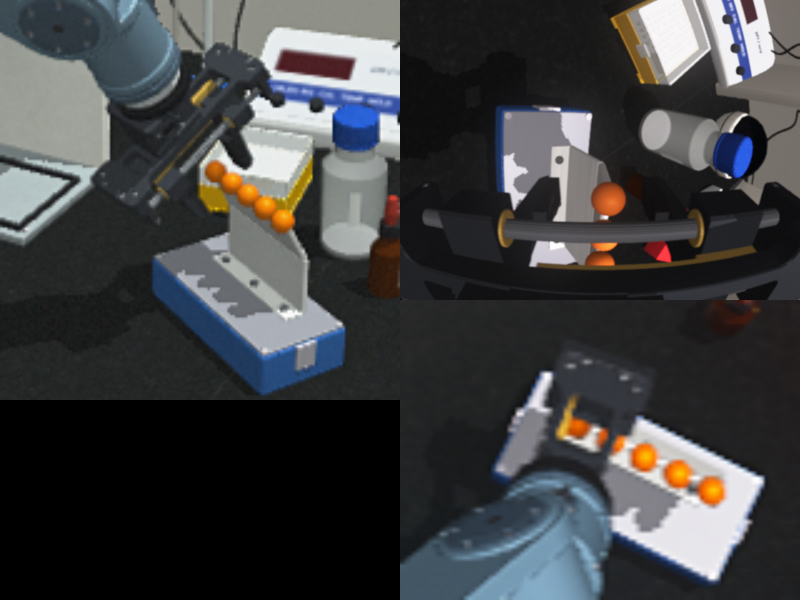

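The cassette is flat again but slid about 4 cm along its row while being lowered. The open fingers now stand near ball 1/2, with balls 3, 4 and 5 free in the top view at (345,259), (354,263) and (362,267). I'm re-measuring.

```bash
python3 - <<'E'
from h import *
T=cv2.imread("pics/top4.png")[:,:,::-1].copy()
b=[x[0] for x in blobs(T,(5,150,120),(22,255,255),(290,225,375,285))[0]];print(b)
P=np.array([onz("top",p,.15) for p in b[-3:]]);d=P[0]-P[2];L=np.linalg.norm(d);yaw=np.degrees(np.arctan2(-d[0],d[1]));print(L,yaw,P.round(4).tolist())
m=P.mean(0);u=d/L;b1=m+.084*u+[.0007,-.0018,0];b2=b1-.028*u;print("b1",b1,"b2",b2)
Q=toolR(yaw);go(b1,Q)
wballs("pics/w4.png",.15)
s=readout.observe();print(s["eef_pos"]-.019*R.from_rotvec(s["orientation"]).as_matrix()[:,2])
E
```

```text
[(np.float64(327.58), np.float64(250.49)), (np.float64(345.53), np.float64(258.92)), (np.float64(354.03), np.float64(263.11)), (np.float64(362.31), np.float64(267.23))]
0.05578492086371002 -29.287125080399736 [[0.4922, -0.3838, 0.15], [0.4784, -0.4085, 0.15], [0.4649, -0.4325, 0.15]]
b1 [ 0.52028531 -0.33680364  0.15      ] b2 [ 0.50658809 -0.36122466  0.15      ]
row [0.0026, 0.0044, 0.0009, -0.002, -0.0641, 0.0973] tcp [ 0.5293 -0.3419  0.1341] t 6.225
(np.float64(334.43), np.float64(82.98)) 859 [ 0.5743 -0.2674  0.15  ]
(np.float64(291.71), np.float64(279.12)) 1609 [ 0.5213 -0.3387  0.15  ]
(np.float64(284.93), np.float64(344.31)) 304 [ 0.5035 -0.3725  0.15  ]
(np.float64(281.86), np.float64(364.97)) 497 [ 0.4963 -0.385   0.15  ]
[ 0.51499245 -0.33878847  0.14855143]
```

```bash
python3 jog.py '[[0.07,0.0025,0.0045,0.001,-0.002,-0.064,0.097],[0.07,0.0025,0.0045,0.001,-0.002,-0.064,0.097],[0.01,0.0025,0.0045,0.001,-0.002,-0.064,0.097],[0.01,0.0025,0.0045,0.001,-0.002,-0.064,0.097],[0.01,0.0025,0.0045,0.001,-0.002,-0.064,0.097],[0.01,0.0025,0.0045,0.001,-0.002,-0.064,0.097],[0.01,0.0025,0.0045,0.001,-0.002,-0.064,0.097],[0.01,0.0025,0.0045,0.001,-0.002,-0.064,0.097]]' 35
python3 - <<'E'
from h import *
s=readout.observe();print(s["eef_pos"]-.019*R.from_rotvec(s["orientation"]).as_matrix()[:,2])
E
python3 jog.py '[[0.01,0,0.003,-0.005,0,0,0],[0.01,0,0.0065,-0.01,0,0,0],[0.01,0,0.01,-0.015,0,0,0],[0.01,0,0.013,-0.02,0,0,0],[0.01,0,0.013,-0.02,0,0,0],[0.01,0,0.013,-0.02,0,0,0],[0.01,0,0.013,-0.02,0,0,0],[0.01,0,0.013,-0.02,0,0,0]]'
python3 - <<'E'
from h import *
S=camrig.snapshot("scene");T=camrig.snapshot("top");cv2.imwrite("pics/s5.png",S[:,:,::-1]);cv2.imwrite("pics/t5.png",T[:,:,::-1])
cv2.imwrite("pics/l5.png",np.hstack([cv2.resize(S[180:340,230:390],(400,400)),cv2.resize(T[210:290,300:380],(400,400))])[:,:,::-1])
print(readout.observe()["force"])
E
```

```text
time_s: 7.28
eef_pos: [0.5293, -0.3424, 0.1346]
orientation: [2.258, 1.323, 0.391]
force: [-3.6, 0.5, 0.9]
gripper_width: 0.0197
grasp_force: 34.7
[ 0.52024587 -0.33735766  0.15052875]
time_s: 8.28
eef_pos: [0.5294, -0.3423, 0.1583]
orientation: [2.258, 1.322, 0.392]
force: [-0.0, -0.2, -9.3]
gripper_width: 0.0195
grasp_force: 35.3
[ 0.1129147   0.16340501 -8.2193045 ]
```

View pics/l5.png

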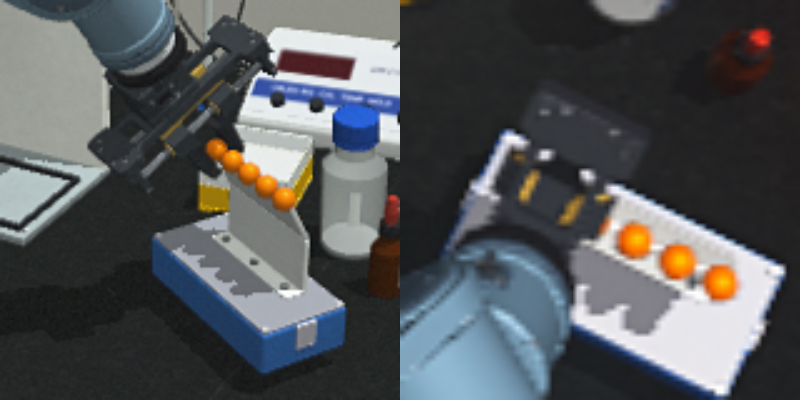

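The cassette hangs from ball 1 with its full weight (about 9 N) and looks nearly level. In the crop, ball 2 is at (233,160) and ball 5 at (286,199). I'm measuring the tilt.

```bash
python3 - <<'E'
from h import *
T=cv2.imread("pics/t5.png")[:,:,::-1].copy();S=cv2.imread("pics/s5.png")[:,:,::-1].copy()
b=[x[0] for x in blobs(T,(5,150,120),(22,255,255),(290,225,385,285),30)[0]];print(b)
U=cv2.resize(S[220:280,300:360],None,fx=8,fy=8,interpolation=cv2.INTER_CUBIC);m=cv2.inRange(cv2.cvtColor(U,cv2.COLOR_RGB2HSV),(3,150,90),(22,255,255))
c=cv2.HoughCircles(cv2.GaussianBlur(m,(5,5),0),cv2.HOUGH_GRADIENT,1,35,param1=100,param2=8,minRadius=20,maxRadius=40)
C=c[0];C=C[np.argsort(C[:,0])];C=[(300+(x+.5)/8-.5,220+(y+.5)/8-.5,r/8) for x,y,r in C];print(np.round(C,1).tolist())
X=[tri([b[-i],C[-i][:2]],["top","scene"]) for i in(3,2,1)];print(np.round(X,4).tolist())
s=readout.observe();g=s["eef_pos"]-.019*R.from_rotvec(s["orientation"]).as_matrix()[:,2];print(g)
d=X[0]-X[2];print("tilt",np.degrees(np.arctan2(d[2],np.hypot(*d[:2]))),"from grip",np.degrees(np.arctan2(g[2]-X[2][2],.112)))
d=onz("top",b[-3],.174)-onz("top",b[-1],.174);print("yaw",np.degrees(np.arctan2(-d[0],d[1])))
E
```

```text
[(np.float64(346.47), np.float64(257.76)), (np.float64(354.94), np.float64(261.86)), (np.float64(363.56), np.float64(265.94))]
[[310.8999938964844, 266.79998779296875, 3.200000047683716], [313.1000061035156, 259.5, 4.900000095367432], [316.1000061035156, 239.1999969482422, 4.300000190734863], [317.3999938964844, 258.1000061035156, 3.700000047683716], [317.3999938964844, 251.5, 3.5], [322.79998779296875, 243.89999389648438, 4.599999904632568], [329.3999938964844, 248.89999389648438, 3.9000000953674316], [336.1000061035156, 254.1999969482422, 4.400000095367432], [343.1000061035156, 259.20001220703125, 4.599999904632568], [347.79998779296875, 265.0, 3.200000047683716], [348.1000061035156, 250.5, 3.5999999046325684], [351.6000061035156, 255.39999389648438, 4.0]]
[[0.5087, -0.4081, 0.1268], [0.4864, -0.4216, 0.1806], [0.4709, -0.4421, 0.1815]]
[ 0.52040579 -0.33731371  0.17431548]
tilt -47.0737814167652 from grip -3.662632040935744
yaw -28.51646971851716
```

```bash
python3 - <<'E'
from h import *
t=[(346.47,257.76),(354.94,261.86),(363.56,265.94)];s=[(329.4,248.9),(336.1,254.2),(343.1,259.2)]
X=np.array([tri(p,["top","scene"]) for p in zip(t,s)]);print(X.round(4).tolist())
d=X[0]-X[2];print(np.degrees(np.arctan2(d[2],np.hypot(*d[:2]))))
# level-row prediction in scene from ball1, yaw
g=np.array([.5204,-.3373,.1743])
for tl in(-8,-4,0,4,8):
    a=np.radians(-28.8);u=-np.array([-np.sin(a),np.cos(a),0])*np.cos(np.radians(tl));u[2]=np.sin(np.radians(tl))
    print(tl,(proj("scene",g+.112*u)-proj("scene",g)).round(1))
E
```

```text
[[0.4936, -0.3858, 0.1742], [0.4803, -0.4099, 0.173], [0.4668, -0.4342, 0.1732]]
1.072505247346816
-8 [26.8 25. ]
-4 [27.2 22.2]
0 [27.4 19.3]
4 [27.4 16.2]
8 [27.4 13. ]
```

Ball 1 hangs level, within about 1°. I'm raising it gently.

```bash
python3 jog.py '[[0.01,0,0.004,-0.007,0,0,0],[0.01,0,0.012,-0.0185,0,0,0],[0.01,0,0.022,-0.034,0,0,0],[0.01,0,0.033,-0.05,0,0,0],[0.01,0,0.044,-0.067,0,0,0],[0.01,0,0.055,-0.084,0,0,0],[0.01,0,0.062,-0.0955,0,0,0],[0.01,0,0.0655,-0.101,0,0,0]]'
python3 jog.py '[[0.01,0,0,0,0,0,0],[0.01,0,0,0,0,0,0],[0.01,0,0,0,0,0,0],[0.01,0,0,0,0,0,0]]'
python3 - <<'E'
from h import *
cv2.imwrite("pics/s6.png",camrig.snapshot("scene")[:,:,::-1])
s=readout.observe();q=R.from_rotvec(s["orientation"]);y=q.as_matrix()[:,1];print("toolyaw",np.degrees(np.arctan2(y[1],y[0])),"lean",np.degrees(np.arcsin(y[2])),s["force"])
bay=np.array([.5765,.0255,0]);yb=np.radians(2.);seat=bay+R.from_euler('z',yb).apply([0,.056,.162])
Q=toolR(1.6);zt=Q.as_matrix()[:,2];print("seatball",seat)
go(seat-.14*zt+[-.08,0,0],Q)
E
```

```text
time_s: 9.38
eef_pos: [0.5296, -0.3426, 0.2806]
orientation: [2.256, 1.321, 0.392]
force: [0.0, -0.1, -7.5]
gripper_width: 0.0192
grasp_force: 35.3
time_s: 9.88
eef_pos: [0.5292, -0.3422, 0.2783]
orientation: [2.258, 1.323, 0.392]
force: [-0.6, 0.1, -7.7]
gripper_width: 0.0192
grasp_force: 35.3
toolyaw -29.28116370775979 lean 33.02481396439014 [-0.16889489 -0.18064536 -7.65527369]
seatball [0.57454563 0.08146589 0.162     ]
row [0.3187, -0.2548, -0.1478, 0.0003, 0.294, -0.452] tcp [0.4287 0.0796 0.2635] t 9.925
```

```bash
python3 jog.py '[[0.01,0.003,-0.003,-0.001,0,0.003,-0.005],[0.01,0.01,-0.008,-0.004,0,0.009,-0.014],[0.01,0.022,-0.018,-0.01,0,0.021,-0.032],[0.01,0.038,-0.031,-0.018,0,0.035,-0.054],[0.01,0.054,-0.043,-0.025,0,0.05,-0.077],[0.01,0.07,-0.056,-0.033,0,0.065,-0.099],[0.01,0.089,-0.071,-0.041,0,0.082,-0.127],[0.01,0.108,-0.087,-0.05,0,0.1,-0.154]]'
cat >> h.py <<'E'
seat=np.array([.57455,.08147,.162]);QB=toolR(1.6);ZT=QB.as_matrix()[:,2]
E
python3 - <<'E'
from h import *
go(seat-.14*ZT+[-.08,0,0],QB)
E
```

```text
time_s: 10.92
eef_pos: [0.4944, -0.1975, 0.2734]
orientation: [2.14, 1.537, 0.455]
force: [0.6, 0.3, -7.6]
gripper_width: 0.0194
grasp_force: 35.3
row [0.2416, -0.1317, -0.0742, 0.0012, 0.1934, -0.2956] tcp [0.4287 0.0796 0.2635] t 10.925
```

```bash
python3 jog.py '[[0.01,0.019,-0.011,-0.006,0,0.015,-0.024],[0.01,0.039,-0.021,-0.012,0,0.031,-0.047],[0.01,0.058,-0.032,-0.018,0,0.046,-0.071],[0.01,0.077,-0.042,-0.024,0,0.062,-0.095],[0.01,0.097,-0.053,-0.03,0,0.077,-0.118],[0.01,0.116,-0.063,-0.036,0,0.093,-0.142],[0.01,0.135,-0.074,-0.042,0,0.108,-0.166],[0.01,0.15,-0.082,-0.046,0,0.12,-0.184]]'
python3 - <<'E'
from h import *
go(seat-.14*ZT+[-.08,0,0],QB)
E
```

```text
time_s: 11.92
eef_pos: [0.4537, -0.0253, 0.2671]
orientation: [1.98, 1.781, 0.528]
force: [-0.4, -0.1, -9.5]
gripper_width: 0.0193
grasp_force: 35.3
row [0.1017, -0.0321, -0.0167, 0.001, 0.0731, -0.1119] tcp [0.4287 0.0796 0.2635] t 11.925
```

```bash
python3 jog.py '[[0.01,0.019,-0.006,-0.003,0,0.014,-0.021],[0.01,0.038,-0.012,-0.006,0,0.027,-0.042],[0.01,0.056,-0.018,-0.009,0,0.04,-0.062],[0.01,0.073,-0.023,-0.012,0,0.052,-0.08],[0.01,0.086,-0.027,-0.014,0,0.062,-0.095],[0.01,0.096,-0.03,-0.016,0,0.069,-0.106],[0.01,0.101,-0.032,-0.017,0,0.073,-0.112],[0.01,0.102,-0.032,-0.017,0,0.073,-0.112]]'
python3 jog.py '[[0.01,0,0,0,0,0,0],[0.01,0,0,0,0,0,0],[0.01,0,0,0,0,0,0],[0.01,0,0,0,0,0,0]]'
python3 - <<'E'
from h import *
S=camrig.snapshot("scene");T=camrig.snapshot("top");cv2.imwrite("pics/s7.png",S[:,:,::-1]);cv2.imwrite("pics/t7.png",T[:,:,::-1])
cv2.imwrite("pics/l7.png",np.hstack([cv2.resize(S[120:320,120:320],(400,400)),cv2.resize(T[170:300,140:270],(400,400))])[:,:,::-1])
go(seat-.14*ZT+[-.08,0,0],QB);go(seat-.14*ZT,QB);go(seat,QB)
s=readout.observe();y=R.from_rotvec(s["orientation"]).as_matrix()[:,1];print("toolyaw",np.degrees(np.arctan2(y[1],y[0])),"lean",np.degrees(np.arcsin(y[2])))
print(blobs(T,(5,150,120),(22,255,255),(180,200,290,320),10)[0])
E
```

```text
time_s: 12.92
eef_pos: [0.4292, 0.0787, 0.2638]
orientation: [1.871, 1.921, 0.57]
force: [0.2, -0.8, -9.2]
gripper_width: 0.0193
grasp_force: 35.3
time_s: 13.42
eef_pos: [0.4294, 0.0782, 0.2638]
orientation: [1.872, 1.92, 0.569]
force: [-0.1, 0.2, -7.4]
gripper_width: 0.0192
grasp_force: 35.3
row [0.0014, -0.0008, -0.0001, 0.0007, 0.0016, -0.0018] tcp [0.4287 0.0796 0.2635] t 13.525
row [-0.0007, 0.0663, 0.0435, 0.0007, 0.0016, -0.0018] tcp [0.5087 0.0796 0.2635] t 13.525
row [-0.0005, 0.0662, 0.1835, 0.0007, 0.0016, -0.0018] tcp [0.5849 0.0818 0.1461] t 13.525
toolyaw 1.4752530838089262 lean 33.04273341969072
[((np.float64(214.23), np.float64(284.48)), 44), ((np.float64(224.33), np.float64(283.72)), 43), ((np.float64(194.32), np.float64(285.76)), 34), ((np.float64(203.93), np.float64(285.05)), 44)]
```

View pics/l7.png

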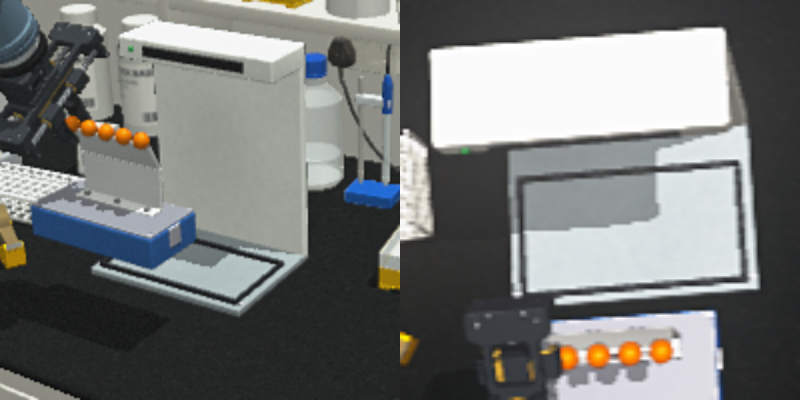

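The cassette hangs level in front of the bay. Balls 2 to 5 are at (194,286) to (224,284) in the top view, and the rim is free. I'm checking the yaw, the offset and the gap under the head before going in.

```bash
python3 - <<'E'
from h import *
b=[(203.93,285.05),(214.23,284.48),(224.33,283.72)]
s=readout.observe();g=s["eef_pos"]-.019*R.from_rotvec(s["orientation"]).as_matrix()[:,2]
P=np.array([onz("top",p,g[2]) for p in b]);d=P[0]-P[2];L=np.linalg.norm(d);print("yaw",np.degrees(np.arctan2(-d[0],d[1])),L,"ball1 by cam",P.mean(0)+.084*d/L,"grip",g)
S=cv2.imread("pics/s7.png")[:,:,::-1].copy()
# head lower front edge: expected pixels
for y in(-.131,.131):
    X=np.array([.5765,.0255,0])+R.from_euler('z',2,degrees=True).apply([.03,y,.305]);print("edge scene",proj("scene",X).round(1),"top upper",proj("top",X+[0,0,.036]).round(1))
E
```

```text
yaw 1.1927950296585963 0.055885474962090585 ball1 by cam [0.41994914 0.08012883 0.27975514] grip [0.41902364 0.07803776 0.27975514]
edge scene [254.7 163.1] top upper [247.3 210.5]
edge scene [177.5 149.5] top upper [150.2 218. ]
```

```bash
sed -i 's/^seat=.*/seat=np.array([.5737,.0794,.162]);QB=toolR(2.3);ZT=QB.as_matrix()[:,2]/' h.py; python3 - <<'E'
from h import *
go(seat-.14*ZT,QB);go(seat-.04*ZT,QB)
E
```

```text
row [-0.0035, 0.0655, 0.043, 0.0007, 0.0083, -0.0121] tcp [0.5079 0.0768 0.2635] t 13.525
row [-0.0027, 0.0655, 0.143, 0.0007, 0.0083, -0.0121] tcp [0.5623 0.0789 0.1796] t 13.525
```

```bash
python3 jog.py '[[0.01,0,0.005,0.003,0,0.001,-0.002],[0.01,-0.001,0.015,0.01,0,0.003,-0.004],[0.01,-0.001,0.028,0.018,0.001,0.004,-0.006],[0.01,-0.002,0.042,0.027,0.001,0.006,-0.008],[0.01,-0.003,0.055,0.036,0.001,0.007,-0.01],[0.01,-0.003,0.063,0.042,0.001,0.008,-0.012],[0.01,-0.003,0.0655,0.049,0.001,0.008,-0.012],[0.01,-0.003,0.0655,0.06,0.001,0.008,-0.012]]'
python3 - <<'E'
from h import *
go(seat-.04*ZT,QB)
E
```

```text
time_s: 14.52
eef_pos: [0.5173, 0.0777, 0.249]
orientation: [1.86, 1.936, 0.573]
force: [-0.1, 0.4, -7.7]
gripper_width: 0.0195
grasp_force: 35.3
row [-0.0006, -0.0001, 0.0826, 0.0001, 0.0001, 0.0002] tcp [0.5623 0.0789 0.1796] t 14.525
```

```bash
python3 jog.py '[[0.01,0,0,0.014,0,0,0],[0.01,0,0,0.028,0,0,0],[0.01,0,0,0.042,0,0,0],[0.01,0,0,0.056,0,0,0],[0.01,0,0,0.068,0,0,0],[0.01,0,0,0.078,0,0,0],[0.01,0,0,0.0825,0,0,0],[0.01,0,0,0.0825,0,0,0]]'
python3 - <<'E'
from h import *
S=camrig.snapshot("scene");T=camrig.snapshot("top");cv2.imwrite("pics/s8.png",S[:,:,::-1])
cv2.imwrite("pics/l8.png",np.hstack([cv2.resize(S[120:280,140:300],(400,400)),cv2.resize(T[170:300,140:270],(400,400))])[:,:,::-1])
go(seat-.007*ZT,QB);go(seat,QB);print(readout.observe()["force"])
print(blobs(T,(5,150,120),(22,255,255),(160,180,290,320),10)[0])
E
```

```text
time_s: 15.52
eef_pos: [0.5619, 0.0795, 0.1798]
orientation: [1.86, 1.937, 0.573]
force: [0.0, -0.5, -8.4]
gripper_width: 0.0195
grasp_force: 35.3
row [-0.0005, -0.0002, 0.0338, 0.0002, 0.0002, 0.0002] tcp [0.5802 0.0797 0.1519] t 15.625
row [-0.0005, -0.0002, 0.0408, 0.0002, 0.0002, 0.0002] tcp [0.584  0.0798 0.1461] t 15.625
[-0.389086   -0.47873825 -8.64699316]
[((np.float64(226.38), np.float64(240.62)), 37), ((np.float64(207.59), np.float64(242.03)), 37), ((np.float64(216.92), np.float64(241.27)), 37), ((np.float64(198.67), np.float64(242.96)), 27), ((np.float64(178.09), np.float64(244.55)), 11)]
```

View pics/l8.png

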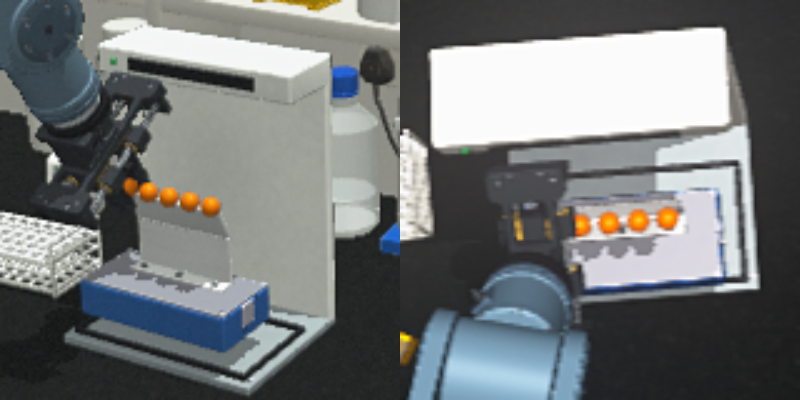

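The cassette is centred over the seat and level, and the gripper body is clear of the head. I'm lowering the last bit.

```bash
python3 jog.py '[[0.01,0,0,0.008,0,0,0],[0.01,0,0,0.016,0,0,0],[0.01,0,0,0.023,0,0,0],[0.01,0,0,0.028,0,0,0],[0.01,0,0,0.032,0,0,0],[0.01,0,0,0.035,0,0,0],[0.01,0,0,0.037,0,0,0],[0.01,0,0,0.037,0,0,0]]'
python3 - <<'E'
from h import *
go(seat,QB);T=camrig.snapshot("top");B=[x[0] for x in blobs(T,(5,150,120),(22,255,255),(190,180,290,320),20)[0]]
P=np.array([onz("top",p,.166) for p in B]);P=P[np.argsort(P[:,1])];print(P.round(4).tolist())
d=P[2]-P[0];print(np.degrees(np.arctan2(-d[0],d[1])),"centre",P[0]+.056*d/np.linalg.norm(d))
E
```

```text
time_s: 16.62
eef_pos: [0.582, 0.0802, 0.1489]
orientation: [1.86, 1.936, 0.573]
force: [-0.0, 0.3, -9.2]
gripper_width: 0.0194
grasp_force: 35.3
row [-0.0005, 0.0001, 0.0035, -0.0004, 0.0001, 0.0001] tcp [0.584  0.0798 0.1461] t 16.625
[[0.5759, -0.0305, 0.166], [0.5751, -0.0021, 0.166], [0.574, 0.0262, 0.166], [0.5734, 0.0516, 0.166]]
1.917898930713115 centre [0.57400563 0.02542855 0.166     ]
```

```bash
python3 jog.py '[[0.01,0,0,0.001,0,0,0],[0.01,0,0,0.002,0,0,0],[0.01,0,0,0.003,0,0,0],[0.01,0,0,0.003,0,0,0]]';python3 jog.py '[[0.01,0,-0.0003,0.0007,0,0,0],[0.01,0,-0.0006,0.0012,0,0,0],[0.01,0,-0.0006,0.0012,0,0,0]]'
```

```text
time_s: 17.18
eef_pos: [0.584, 0.0803, 0.1468]
orientation: [1.86, 1.936, 0.574]
force: [0.1, 0.8, -5.7]
gripper_width: 0.0192
grasp_force: 35.1
time_s: 17.55
eef_pos: [0.5852, 0.0803, 0.1471]
orientation: [1.857, 1.934, 0.576]
force: [-4.9, 1.8, 5.2]
gripper_width: 0.0195
grasp_force: 34.4
```

```bash
python3 jog.py '[[0.06,0,0,0,0,0,0],[0.06,0,0,0,0,0,0],[0.06,0,0,0,0,0,0],[0.06,0,0,0,0,0,0],[0.06,0,0,0,0,0,0]]'
python3 jog.py '[[0.06,0,0,-0.01,0,0,0],[0.06,0,0,-0.03,0,0,0],[0.06,0,0,-0.06,0,0,0],[0.06,0,0,-0.09,0,0,0],[0.06,0,-0.02,-0.12,0,0,0],[0.06,0,-0.06,-0.15,0,0,0],[0.06,0,-0.1,-0.18,0,0,0],[0.06,0,-0.1,-0.18,0,0,0]]'
python3 - <<'E'
from h import *
S=camrig.snapshot("scene");T=camrig.snapshot("top")
cv2.imwrite("pics/l9.png",np.hstack([cv2.resize(S[120:320,120:400],(400,286)),cv2.resize(T[170:300,140:400],(400,286)[:2])])[:,:,::-1])
B=[x[0] for x in blobs(T,(5,150,120),(22,255,255),(160,180,290,320),20)[0]];P=np.array([onz("top",p,.162) for p in B]);P=P[np.argsort(P[:,1])];print(P.round(4).tolist())
E
```

```text
time_s: 18.18
eef_pos: [0.5838, 0.0802, 0.1451]
orientation: [1.86, 1.936, 0.573]
force: [0.3, -0.3, 0.3]
gripper_width: 0.0601
grasp_force: 0.0
time_s: 19.18
eef_pos: [0.4011, 0.073, 0.2446]
orientation: [1.853, 1.93, 0.578]
force: [0.8, -0.0, 0.7]
gripper_width: 0.0602
grasp_force: 0.0
[[0.577, -0.0303, 0.162], [0.5761, -0.0014, 0.162], [0.5749, 0.0261, 0.162], [0.5741, 0.0541, 0.162], [0.5733, 0.0828, 0.162], [0.3942, 0.1268, 0.162]]
```

View pics/l9.png

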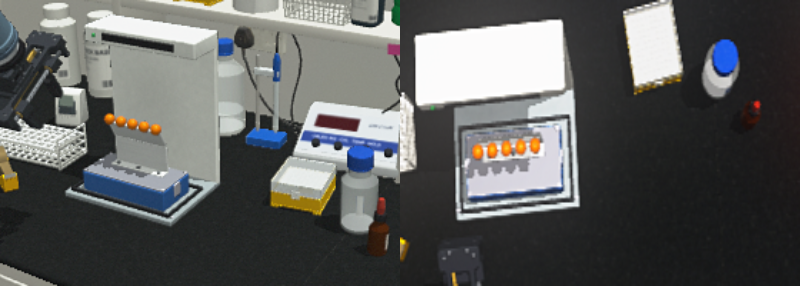

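The cassette sits flat inside the rim with its handle to the back. Its centre ball is at (0.575, 0.026), within 2 mm of the seat's centre, the gripper is clear, and the bystanders look undisturbed. I'm handing in.

```bash
python3 jog.py '[[0.06,0,0,0,0,0,0],[0.06,0,0,0,0,0,0]]'; python3 -c "
from plant import ctrl, camrig, readout
print(ctrl.finish_job())"
```

```text
time_s: 19.52
eef_pos: [0.4022, 0.0731, 0.2406]
orientation: [1.863, 1.939, 0.571]
force: [-0.0, 0.1, -0.6]
gripper_width: 0.0596
grasp_force: 0.0
the job is handed in; nothing more can be done
None
```

The cassette hung level (about 1°) from ball 1, was raised about 14 cm and set flat in the reader bay with its handle to the back, then released and handed in at 19.5 s; in the earlier trial on ball 3 it tilted and slid about 4 cm along the bench as I lowered it.

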